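Seat the keyed tube rotor in its drive hub and hold it down

ROBOT

A 6-joint arm with a two-finger parallel gripper is mounted at the origin on a cart in front of the work surface, level with it; the furniture and walls round the work are solid. World frame = base frame: x ahead of the robot, y to its left, z up, the work surface at z = 0. Lengths are in mm, angles in rad, forces in N, time in s.
With the tool pointing down it reaches from about 300 to 850 mm from the base axis. Payload 5.4 kg.
Tool frame: the origin (TCP) lies at the very end of the fingers, on their centre line; the grasp point (between the pads) lies 19 mm behind it; z points along the fingers, y is the line along which they close (so a half turn about z gives the same grasp; the last joint's range is limited). The gripper opens to 85 mm and grips with 20 to 120 N. Pads are 22 mm wide; open, the fingers measure 114 mm over their backs; the gripper's body (76 mm by 85 mm) begins 54 mm behind the grasp point. The pads swing forward as they close: fully open they stand 13 mm farther back than shut.
Start: joints at [0.938, 0.158, 1.597, -0, 1.386, -0.21], TCP at [235.939, 524.346, 231.299] pointing down, gripper open.
Joint ranges: [-2.91, 2.91], [-0.94, 2.29], [0.18, 2.7], [-1.29, 4.43], [0.17, 2.64], [-3, 3]. Speed limits (rad/s): [2.57, 2.57, 3.14, 3.14, 3.14, 3.14].

INTERFACE

Orientations are given as a unit quaternion [w, x, y, z].
In Python, from station import monitor, camera, camera_info, robot gives the robot as it stands. The module is installed in compiled form; this text tells all that it offers.
- The arm moves only by the tool arm_command, never from a script. Its arguments are lists of equal length, an entry for each row: "gripper": the closure, from 0 (fully open) to 1 (shut); "offset": the shift along the tool's x, y, z in mm, a list of three; "delta_rot": the turn, a rotation vector about the tool's x, y, z in degrees, a list of three. A call has 1 to 20 rows; each row is the pose to reach, as a shift and turn from the pose commanded when the call began, along the tool's axes at that moment; what a row does not reach only later rows make up. A row lasts 1/12 s, in which the tool goes at most 41.7 mm and 7.16 degrees, less where a joint would pass 70% of its speed; a pose out of reach is approached as far as the arm can. A call with a gripper value outside its range is refused whole. The fingers move at their own pace and stop on an object; "force" is the grip in N (left out, the last holds). Time passes only in rows, so rows that repeat a pose let the fingers close. It gives the time, the measured TCP pose, the force, the opening and the grip force at its end, in the units of the state.
- monitor.observe(): the state, without advancing time (a new reading comes with each control period).
- camera(name): name is "side" or "top"; returns the picture (480x640x3 uint8, red, green, blue); there is no depth.
- camera_info(name): a dict with "intrinsics" (3x3 intrinsics, pixels), "camera_from_world" (4x4, takes a point from world to camera coordinates). Camera axes: x right, y down, z forward; pixel columns grow to the right and rows downward; lengths in mm; the calibration is good to about 2 mm. A picture is of the moment at which its call begins. camera_info takes no time and is no camera call.
- robot.finish_job(): hands the job in; it is judged then, once.
The state is a dict: "t": time; "joints": joint angles; "joint_velocities": joint speeds; "joint_torque": joint torques, N m; "ee_pos": TCP position; "ee_rot": TCP orientation; "wrist_force": force on the tool from outside, world axes, zero at the start; "ft_torque": the same for the moment, N m; "gripper_width": opening from 0.0 (shut) to 1.0 (fully open); "grip_force": force on a finger pad.
Only numpy, scipy, OpenCV 4.12 (cv2) and the standard library are available. Lean on these libraries where they do the work, as an engineer would, in place of code of your own. Each camera call takes 0.05 s, during which the arm holds its last target. There are 200 camera calls.

TASK

Take the tube rotor off its blue parking stand by its square black grip and lower its shaft into the brass hub of the white drive unit; turn it until the key under the red stripe slips into the hub's keyway, and keep pushing until the rotor sits fully home on the hub. A spring in the hub pushes the rotor back up, so finish while still gripping the rotor and pressing it home: do not let go. Leave the timer, the culture flask and the petri dish where they are.

Things in the scene. Friction and masses are not known exactly. Their poses are not given: they have to be found in the camera images.
- rotor: Loose tube rotor, 0.22 kg: aluminium disc 80 mm across, z 0 to 10 mm, red stripe on top above the key; black grip 24x24 mm, z 10 to 54, sides along x and y; shaft 16 mm across, z -36 to 0, lowest 4 mm tapered; key 6 mm wide on the +x side to 14 mm from the axis, z -22 to 0. Origin: axis at disc underside; z up, x to key and stripe. Starts upright, shaft in the stand, disc on its rim.
- rotor_grip (a point): On the rotor's axis in the square grip, 36 mm above the disc's underside, a good height to grip at; axes as the rotor's.
- hub_mouth (a point): Centre of the fixed hub's mouth, brass top, 93 mm above bench; steel collar 72 mm across, 2 mm lower. Bore 18 mm wide; keyway 8 mm wide, to 17 mm from the axis, full depth, on the +x side, red stripe on the collar behind it. z up, x to the keyway; its direction varies. Home: rotor origin here, x axes the same way. Key out of line rests on the brass, rotor origin 22 mm above.
- ejector (a joint): Travel (m) of the spring ejector pin in the bore. 0 at rest, its top 30 mm below the mouth; grows as the shaft's nose pushes it down. Pushes back with 5 N at first, 9 N at 6 mm, where a rotor that is fully home holds it. It lifts an unheld rotor by about 6 mm.
- drive: Fixed white drive unit that carries the hub, 150 x 130 mm (x, y), its top 51 mm above the bench, a dial and a switch on its front (-x) face. Origin: centre of its underside, straight below the hub. It may stand left or right of the stand.
- stand: Fixed blue parking stand: a foot plate 90 mm in diameter and a tube of 60 mm outer diameter with an open hole about 42 mm wide, rim 50 mm above the bench. Origin: centre of its underside.
- timer: Digital bench timer, 30 x 66 x 59 mm, standing between and behind the two work places. Leave alone. Origin: centre of its underside.
- flask: Small culture flask lying flat, pink medium and blue cap, 50 x 102 x 32 mm, at the right. Leave alone. Origin: centre of its underside.
- petri: Petri dish, 90 mm in diameter, 15 mm high, at the left, beside the fixed microscope (solid, about y = 0.4 to 0.7, x = 0.33 to 0.85, up to 0.47 high: keep clear). Leave alone. Origin: centre of its underside.
Mind the look-alikes: they are no part of the job. There is more than one size of the stand; the job needs the smaller.

How it is judged (in metres and radians):
On the way, in this order (a step that is already met when the one before it is completed fails the run):
1. the rotor is lifted clear of the parking stand (z of rotor in the frame of stand above 0.075 m and contact force between the fingers and rotor above 1 N), for 0.1 s.
2. the shaft's nose is in the hub's bore (z of rotor in the frame of hub_mouth below 0.029 m and horizontal distance between rotor and hub_mouth below 0.005 m), for 0.1 s.
At the end, for the whole second after the job is handed in: Rotor fully home in the hub and at rest: disc within 2 mm of the brass, axis within 3 mm, key in the keyway (0.2 rad), tilt under 0.06 rad, ejector pressed over 4 mm; the fingers still hold the grip (over 2 N, grasp point below 60 mm above the disc's underside) (z of rotor in the frame of hub_mouth below 0.002 m and horizontal distance between rotor and hub_mouth below 0.003 m and angle between the x axis of rotor and the x axis of hub_mouth, either way round below 0.2 rad and angle between rotor's own z axis and vertical below 0.06 rad and value of joint ejector above 0.004 m and contact force between the fingers and rotor above 2 N and z of the grasp point in the frame of rotor below 0.06 m and linear speed of rotor below 0.02 m/s); the arm keeps its last pose, push and grip.
It fails at once if the timer is moved more than 20 mm (distance of timer from where it was at the start of the episode above 0.02 m).
It fails at once if the flask is moved more than 20 mm (distance of flask from where it was at the start of the episode above 0.02 m).
It fails at once if the petri dish is moved more than 20 mm (distance of petri from where it was at the start of the episode above 0.02 m).
It also fails if it takes over 42 s, if anything falls off the work surface, if the arm or the gripper's body presses on something with over 40 N, if the wrist force passes 120 N, or if a joint passes its speed limit or range.

## Working session

There is one attempt and no reset: what is moved stays moved. The work goes in short steps, Python scripts to look and compute and a tool call to move; the robot and the scene stay as the last step left them, time stands still between calls to the robot, and variables do not carry over. Pictures are saved under pics/ and viewed, at most 10 in all, crops included, and the job is handed in when it is done.

Besides the shell and the picture viewer there is one more tool, called after ">>>" as name(argument=value, ...) on one line, values as JSON. arm_command: Moves the arm, as the interface text tells. Its arguments: {"type":"object","properties":{"gripper":{"type":"array"},"offset":{"type":"array"},"delta_rot":{"type":"array"},"force":{"type":"number"}},"required":["gripper","offset","delta_rot"]}

```bash
mkdir -p pics; python3 - <<'E'
from station import monitor, camera, camera_info
import cv2,json
for n in("side","top"):
    cv2.imwrite(f"pics/{n}0.png",camera(n)[:,:,::-1]); i=camera_info(n); print(n,i)
print(monitor.observe())
E
```

```text
side {'intrinsics': array([[619.93386419,   0.        , 321.44940413],
       [  0.        , 619.93386419, 233.72704146],
       [  0.        ,   0.        ,   1.        ]]), 'camera_from_world': array([[ 9.56897807e-01, -2.90028969e-01, -1.51586188e-02,
        -4.74609605e+02],
       [-2.36625912e-01, -7.48314756e-01, -6.19704126e-01,
         1.77804306e+02],
       [ 1.68388731e-01,  5.96580441e-01, -7.84689119e-01,
         1.37735913e+03],
       [ 0.00000000e+00,  0.00000000e+00,  0.00000000e+00,
         1.00000000e+00]])}
top {'intrinsics': array([[488.26233423,   0.        , 319.75345907],
       [  0.        , 488.26233423, 235.68774732],
       [  0.        ,   0.        ,   1.        ]]), 'camera_from_world': array([[-3.74357866e-02, -9.99295039e-01,  2.82602815e-03,
         9.41383833e+00],
       [-9.76212522e-01,  3.59664000e-02, -2.13811904e-01,
         5.12157037e+02],
       [ 2.13559532e-01, -1.07630209e-02, -9.76870761e-01,
         1.07656442e+03],
       [ 0.00000000e+00,  0.00000000e+00,  0.00000000e+00,
         1.00000000e+00]])}
{'t': 0.1, 'joints': array([ 9.37902886e-01,  1.58982443e-01,  1.59812594e+00, -2.24897020e-05,
        1.38616831e+00, -2.10084552e-01]), 'joint_velocities': array([ 0.00066546, -0.00250072, -0.00268501, -0.00073758,  0.00046914,
        0.00022452]), 'joint_torque': array([ 3.55360989e-04, -3.96991289e+01, -3.32338929e+01, -1.90037199e-04,
        4.15348753e-03, -1.91664788e-05]), 'ee_pos': array([235.62693685, 523.91238121, 230.40752315]), 'ee_rot': array([-3.34402018e-04,  2.09831182e-01,  9.77737268e-01, -7.72848382e-04]), 'wrist_force': array([ 0.6287277 , -0.57903958,  1.04033377]), 'ft_torque': array([ 0.02224849, -0.00574412,  0.00850885]), 'grip_force': 0.0, 'gripper_width': 1.0008853476477595}
```

View pics/side0.png

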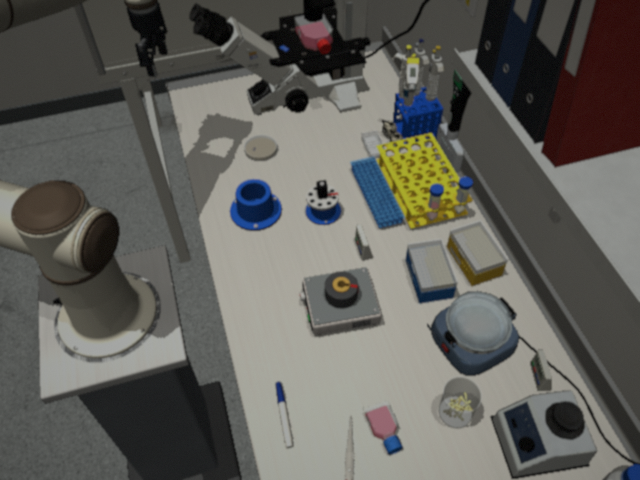

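View pics/top0.png

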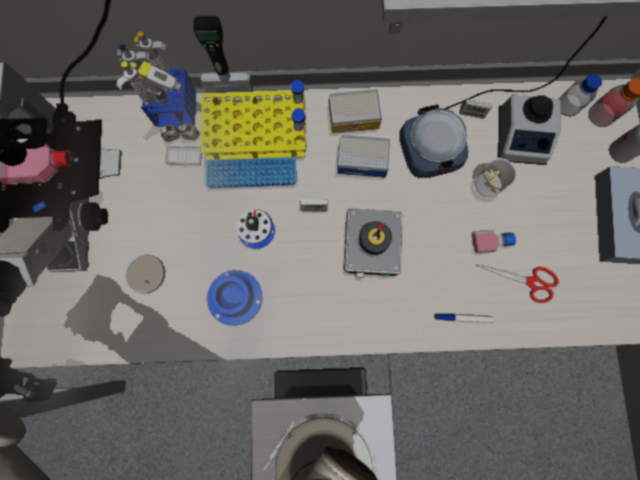

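The side picture shows the rotor at (322,200) and the drive hub at (342,288); the top picture shows them at (255,228) and (375,237). There are two blue stands. The one at top (255,228) is smaller and carries the rotor, so it fits. The larger empty one at (235,297) is the look-alike. I'll confirm with an enlarged crop.

```bash
python3 - <<'E'
import cv2,numpy as np
s=cv2.imread("pics/side0.png");t=cv2.imread("pics/top0.png")
def c(im,x,y): return cv2.resize(im[y:y+60,x:x+80],(400,300),interpolation=cv2.INTER_CUBIC)
cv2.imwrite("pics/crop0.png",np.vstack([np.hstack([c(t,215,198),c(t,335,207)]),np.hstack([c(s,282,165),c(s,302,258)])]))
E
```

```text
(no output)
```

View pics/crop0.png

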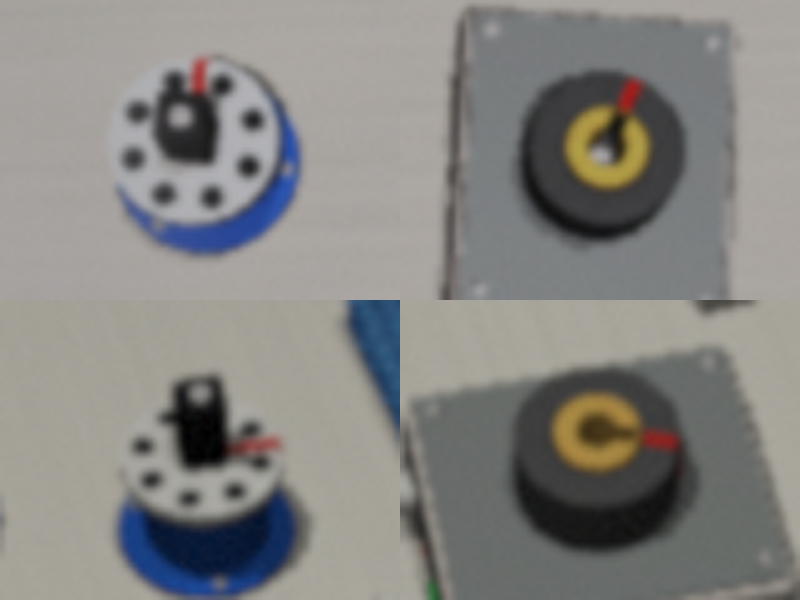

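Confirmed: the smaller blue stand (about 60 mm rim) is the one under the rotor. Crop pixels (5x): rotor disc centre is (193,140) in top and (204,153) in side, and the grip-top dot is (182,118) and (200,93). The stripe runs (199,93)→(201,60) in top and (232,150)→(281,143) in side. Brass centre is (207,147) and (196,132), and the collar stripe's outer end is (237,80) and (278,142).

```bash
cat > h.py <<'E'
from station import camera_info
import numpy as np
def px(org,c,s=5): return [org[k]+(c[k]+.5)/s-.5 for k in (0,1)]
def xy(cam,p,z):
    i=camera_info(cam);K=i["intrinsics"];T=i["camera_from_world"];R=T[:3,:3]
    o=-R.T@T[:3,3]; d=R.T@np.linalg.solve(K,[*p,1]); return (o+d*(z-o[2])/d[2])[:2]
E
python3 - <<'E'
from h import *
np.set_printoptions(precision=1,suppress=True)
O={'rt':('top',(215,198)),'ht':('top',(335,207)),'rs':('side',(282,165)),'hs':('side',(302,258))}
for lab,k,c,z in [('disc','rt',(193,140),60),('disc','rs',(204,153),60),('grip','rt',(182,118),104),('grip','rs',(200,93),104),
 ('str_in','rt',(199,93),60),('str_out','rt',(201,60),60),('str_in','rs',(232,150),60),('str_out','rs',(281,143),60),
 ('hub','ht',(207,147),93),('hub','hs',(196,132),93),('hstr','ht',(237,80),91),('hstr_in','ht',(224,108),91),('hstr','hs',(278,142),91),('hstr_in','hs',(243,138),91)]:
    cam,o=O[k];print(lab,cam,xy(cam,px(o,c),z))
for z in(0,): print('foot', xy('top',px(O['rt'][1],(207,205)),0))
E
```

```text
disc top [540.7 143.7]
disc side [542.2 141.5]
grip top [540.2 142.9]
grip side [540.7 140.7]
str_in top [563.2 140.7]
str_out top [579.  139.7]
str_in side [555.8 139.3]
str_out side [579.9 136.4]
hub top [ 498.6 -135.1]
hub side [ 498.1 -138.4]
hstr top [ 529.4 -150.8]
hstr_in top [ 516.7 -144.1]
hstr side [ 529.9 -152.3]
hstr_in side [ 516.5 -146. ]
foot [522.7 144.9]
```

```bash
cat >> h.py <<'E'
from scipy.spatial.transform import Rotation as Ro
from station import monitor
def goal(p,yaw_y,s=None):
    "offset/delta_rot to bring TCP to p, tool down, tool y at yaw_y deg"
    s=s or monitor.observe(); q=s["ee_rot"]; R=Ro.from_quat([q[1],q[2],q[3],q[0]])
    a=np.radians(yaw_y); y=np.array([np.cos(a),np.sin(a),0]); z=np.array([0,0,-1.])
    G=Ro.from_matrix(np.c_[np.cross(y,z),y,z])
    print("off",np.round(R.inv().apply(np.array(p)-s["ee_pos"]),1),"rot",np.round((R.inv()*G).as_rotvec(True),2))
E
python3 - <<'E'
from h import *
goal((236,300,230),83.5); goal((541,142,170),83.5)
E
```

```text
off [ -92.2 -204.     0.7] rot [ -0.09  -0.03 -17.72]
off [-435.2 -222.9   60.6] rot [ -0.09  -0.03 -17.72]
```

>>> arm_command(gripper=[0, 0, 0, 0, 0, 0, 0, 0, 0, 0, 0, 0, 0, 0, 0, 0, 0, 0], offset=[[-92, -204, 0], [-92, -204, 0], [-92, -204, 0], [-92, -204, 0], [-92, -204, 0], [-92, -204, 0], [-435, -223, 60], [-435, -223, 60], [-435, -223, 60], [-435, -223, 60], [-435, -223, 60], [-435, -223, 60], [-435, -223, 60], [-435, -223, 60], [-435, -223, 60], [-435, -223, 60], [-435, -223, 60], [-435, -223, 60]], delta_rot=[[0, 0, -17.7], [0, 0, -17.7], [0, 0, -17.7], [0, 0, -17.7], [0, 0, -17.7], [0, 0, -17.7], [0, 0, -17.7], [0, 0, -17.7], [0, 0, -17.7], [0, 0, -17.7], [0, 0, -17.7], [0, 0, -17.7], [0, 0, -17.7], [0, 0, -17.7], [0, 0, -17.7], [0, 0, -17.7], [0, 0, -17.7], [0, 0, -17.7]])

```text
t: 1.6
ee_pos: [540.1, 143.1, 171.0]
ee_rot: [-0.001, 0.057, 0.998, 0.0]
wrist_force: [0.5, 0.2, 0.2]
gripper_width: 1.002
grip_force: 0.0
```

```bash
python3 - <<'E'
from h import *
from station import camera
import cv2
print(monitor.observe()["ee_pos"]); goal((541,142,67),83.5)
s=camera("side")[:,:,::-1];t=camera("top")[:,:,::-1]
def c(im,x,y): return cv2.resize(im[y:y+120,x:x+80],(400,600),interpolation=cv2.INTER_CUBIC)
cv2.imwrite("pics/c1.png",np.hstack([c(t,215,168),c(s,282,105)]))
E
```

```text
[540.06995668 143.08827665 171.04472591]
off [ -1.2  -1.  104. ] rot [ 0.01 -0.07  0.01]
```

View pics/c1.png

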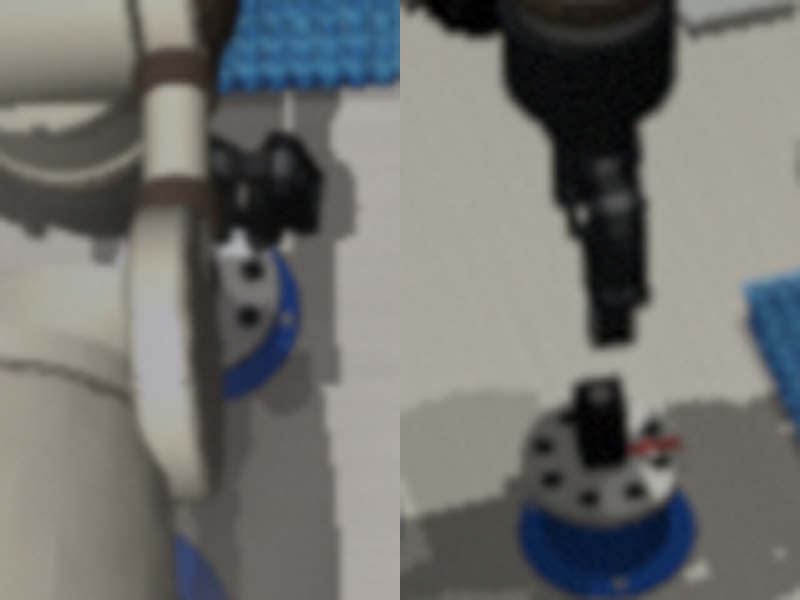

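The gripper stands straight above the grip: in the side crop the fingers are at (612,340) and the grip top is at (598,390). I'll descend and close.

>>> arm_command(gripper=[0, 0, 0, 0, 0, 1, 1, 1, 1, 1, 1, 1, 1, 1, 1], offset=[[-1, -1, 40], [-1, -1, 75], [-1, -1, 104], [-1, -1, 104], [-1, -1, 104], [-1, -1, 104], [-1, -1, 104], [-1, -1, 104], [-1, -1, 104], [-1, -1, 104], [-1, -1, 104], [-1, -1, 104], [-1, -1, 104], [-1, -1, 104], [-1, -1, 104]], delta_rot=[[0, 0, 0], [0, 0, 0], [0, 0, 0], [0, 0, 0], [0, 0, 0], [0, 0, 0], [0, 0, 0], [0, 0, 0], [0, 0, 0], [0, 0, 0], [0, 0, 0], [0, 0, 0], [0, 0, 0], [0, 0, 0], [0, 0, 0]], force=70)

```text
t: 2.95
ee_pos: [542.9, 141.5, 68.5]
ee_rot: [0.001, 0.057, 0.998, 0.0]
wrist_force: [-0.9, 0.6, 6.4]
gripper_width: 0.27
grip_force: 68.7
```

>>> arm_command(gripper=[1, 1, 1, 1, 1, 1, 1], offset=[[0, 0, -20], [0, 0, -50], [0, 0, -80], [0, 0, -110], [0, 0, -110], [0, 0, -110], [0, 0, -110]], delta_rot=[[0, 0, 0], [0, 0, 0], [0, 0, 0], [0, 0, 0], [0, 0, 0], [0, 0, 0], [0, 0, 0]])

```text
t: 3.53
ee_pos: [541.1, 141.3, 176.0]
ee_rot: [-0.001, 0.057, 0.998, -0.0]
wrist_force: [-0.4, -0.1, -1.8]
gripper_width: 0.273
grip_force: 68.8
```

```bash
python3 - <<'E'
from h import *
from station import camera
import cv2
s=monitor.observe();print(s["ee_pos"],s["gripper_width"],s["grip_force"]); goal((498.4,-136.7,177),64)
p=camera("side")[:,:,::-1]
cv2.imwrite("pics/c2.png",cv2.resize(p[100:220,250:410],(800,600),interpolation=cv2.INTER_CUBIC))
E
```

```text
[541.11528947 141.30816364 175.9659782 ] 0.2725549995114522 68.77788305282593
off [  10.8 -281.1   -0.9] rot [-0.04 -0.12 19.47]
```

View pics/c2.png

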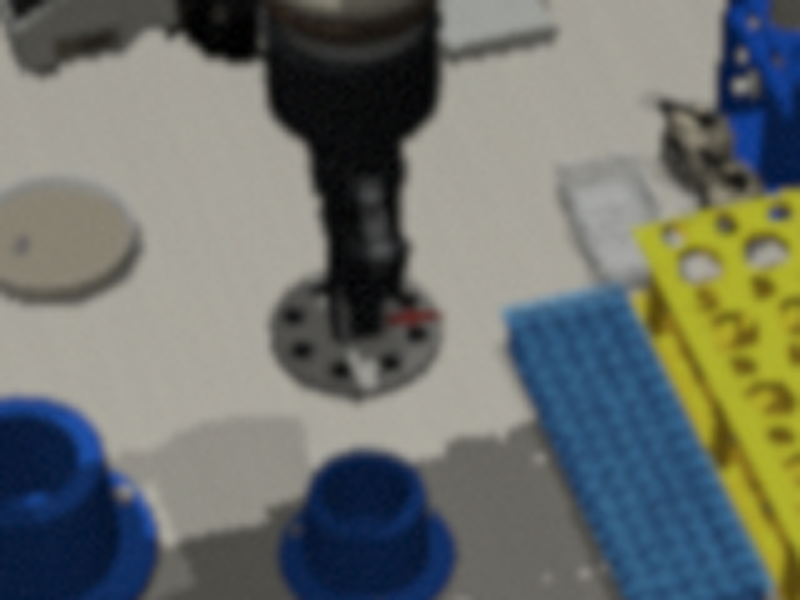

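The rotor is held upright. In the crop, the disc is at (355,335), the stripe at (390→440,317), and the stand is empty. Next I'll move over the hub.

>>> arm_command(gripper=[1, 1, 1, 1, 1, 1, 1, 1, 1, 1, 1, 1], offset=[[1, -30, 0], [3, -65, 0], [4, -100, 0], [5, -135, 0], [7, -170, 0], [8, -205, 0], [9, -240, 0], [11, -281, 0], [11, -281, 0], [11, -281, 0], [11, -281, 0], [11, -281, 0]], delta_rot=[[0, 0, 3], [0, 0, 6], [0, 0, 9], [0, 0, 12], [0, 0, 15], [0, 0, 18], [0, 0, 19.5], [0, 0, 19.5], [0, 0, 19.5], [0, 0, 19.5], [0, 0, 19.5], [0, 0, 19.5]])

```text
t: 4.58
ee_pos: [498.7, -135.2, 176.2]
ee_rot: [-0.001, 0.225, 0.974, 0.0]
wrist_force: [0.0, 0.0, -1.4]
gripper_width: 0.271
grip_force: 69.5
```

```bash
python3 - <<'E'
from h import *
from station import camera
import cv2
s=monitor.observe();print(s["ee_pos"],s["gripper_width"],s["grip_force"]); goal((498.4,-136.7,152),64)
p=camera("side")[:,:,::-1];t=camera("top")[:,:,::-1]
cv2.imwrite("pics/c3.png",np.hstack([cv2.resize(p[220:320,300:380],(480,600),interpolation=cv2.INTER_CUBIC),cv2.resize(t[180:280,350:400],(300,600),interpolation=cv2.INTER_CUBIC)]))
E
```

```text
[ 498.69502604 -135.1537216   176.15099805] 0.2713802517063971 69.48402285575867
off [-0.5 -1.5 24.1] rot [ 0.03 -0.14  0.05]
```

View pics/c3.png

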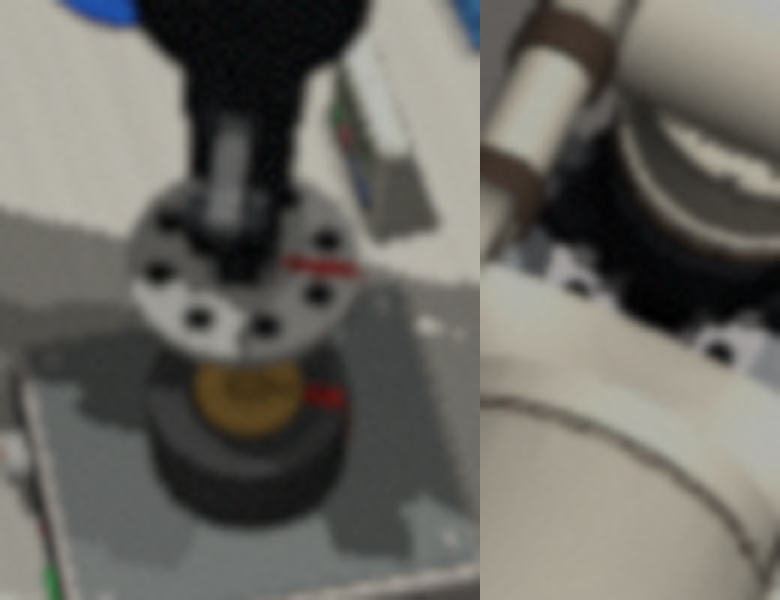

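In the side crop (6x), the disc centre is about (244,265) and the rotor stripe runs (287,263)→(357,270). The hub stripe runs (305,391)→(347,399), and the brass spans x 194–305. The stripes are nearly parallel, so I'll put numbers on it.

```bash
python3 - <<'E'
from h import *
o=(300,220);f=lambda c,z:xy('side',px(o,c,6),z)
A=lambda d:np.degrees(np.arctan2(d[1],d[0]))
a,b=f((287,263),167.5),f((357,270),167.5);print('rotor stripe',a,b,A(b-a),'disc',f((244,265),167.5))
c,d=f((305,391),91),f((347,399),91);print('hub stripe',c,d,A(d-c))
for h in [(498.5,-136),(498,-138)]: print(A(d-np.array(h)),A((np.array([529.6,-151.5])-h)))
print(A(b-np.array([498.7,-135.2])))
# predicted hub pixel centre if hub at (498,-138) : brass outline 194..305 mid
i=camera_info('side')
for h in [(498.5,-136,93),(498,-138,93)]:
    q=i["camera_from_world"]@[*h,1];u=i["intrinsics"]@q[:3];u=u[:2]/u[2];print((u-o+.5)*6-.5)
E
```

```text
rotor stripe [ 510.12104594 -142.21791062] [ 531.54543828 -151.98109849] -24.498958707441638 disc [ 496.12326694 -138.67200896]
hub stripe [ 517.27380552 -145.02226146] [ 530.2475712  -152.61522542] -30.33852712301882
-27.62550122673213 -26.491311475818343
-24.380956638150863 -23.132909480692206
-27.062992623524732
[246.26297787 380.75001555]
[246.66493906 385.63923961]
```

>>> arm_command(gripper=[1, 1, 1, 1, 1, 1, 1], offset=[[0, -1.5, 12], [0, -1.5, 24], [0, -1.5, 28], [0, -1.5, 32], [0, -1.5, 34], [0, -1.5, 34], [0, -1.5, 34]], delta_rot=[[0, 0, 0], [0, 0, 0], [0, 0, 0], [0, 0, 0], [0, 0, 0], [0, 0, 0], [0, 0, 0]])

```text
t: 5.27
ee_pos: [499.0, -137.7, 143.3]
ee_rot: [0.001, 0.225, 0.974, 0.0]
wrist_force: [3.1, 1.8, -1.9]
gripper_width: 0.272
grip_force: 69.5
```

>>> arm_command(gripper=[1, 1, 1, 1, 1], offset=[[-0.5, 0.7, 2], [-0.5, 0.7, 4], [-0.5, 0.7, 6], [-0.5, 0.7, 6], [-0.5, 0.7, 6]], delta_rot=[[0, 0, 0], [0, 0, 0], [0, 0, 0], [0, 0, 0], [0, 0, 0]])

```text
t: 5.68
ee_pos: [499.5, -137.5, 137.1]
ee_rot: [0.0, 0.225, 0.974, 0.0]
wrist_force: [3.7, 0.7, -2.7]
gripper_width: 0.27
grip_force: 69.5
```

>>> arm_command(gripper=[1, 1, 1, 1, 1, 1], offset=[[-0.8, 0.4, 2], [-0.8, 0.4, 4], [-0.8, 0.4, 6], [-0.8, 0.4, 8], [-0.8, 0.4, 8], [-0.8, 0.4, 8]], delta_rot=[[0, 0, 0], [0, 0, 0], [0, 0, 0], [0, 0, 0], [0, 0, 0], [0, 0, 0]])

```text
t: 6.18
ee_pos: [499.7, -137.4, 128.8]
ee_rot: [-0.001, 0.225, 0.974, 0.0]
wrist_force: [2.4, 0.2, -2.5]
gripper_width: 0.269
grip_force: 69.7
```

>>> arm_command(gripper=[1, 1, 1, 1, 1, 1, 1], offset=[[-0.4, 0.2, 3], [-0.4, 0.2, 6], [-0.4, 0.2, 9], [-0.4, 0.2, 11], [-0.4, 0.2, 13], [-0.4, 0.2, 13], [-0.4, 0.2, 13]], delta_rot=[[0, 0, 0], [0, 0, 0], [0, 0, 0], [0, 0, 0], [0, 0, 0], [0, 0, 0], [0, 0, 0]])

```text
t: 6.77
ee_pos: [500.3, -137.4, 116.6]
ee_rot: [-0.0, 0.225, 0.974, -0.0]
wrist_force: [-3.5, 0.4, 3.4]
gripper_width: 0.273
grip_force: 70.4
```

>>> arm_command(gripper=[1, 1, 1, 1, 1, 1, 1, 1], offset=[[0.4, -0.2, 1], [0.4, -0.2, 2], [0.4, -0.2, 3], [0.4, -0.2, 4], [0.4, -0.2, 5], [0.4, -0.2, 6], [0.4, -0.2, 6], [0.4, -0.2, 6]], delta_rot=[[0, 0, 0], [0, 0, 0], [0, 0, 0], [0, 0, 0], [0, 0, 0], [0, 0, 0], [0, 0, 0], [0, 0, 0]], force=100)

```text
t: 7.43
ee_pos: [500.4, -137.5, 111.7]
ee_rot: [0.0, 0.225, 0.974, -0.0]
wrist_force: [-6.2, 3.0, 12.6]
gripper_width: 0.266
grip_force: 101.2
```

>>> arm_command(gripper=[1, 1, 1, 1, 1], offset=[[0.6, 0, 0.5], [0.6, 0, 1], [0.6, 0, 1.5], [0.6, 0, 1.5], [0.6, 0, 1.5]], delta_rot=[[0, 0, 0], [0, 0, 0], [0, 0, 0], [0, 0, 0], [0, 0, 0]])

```text
t: 7.85
ee_pos: [500.3, -137.5, 111.6]
ee_rot: [0.001, 0.225, 0.974, -0.0]
wrist_force: [-8.7, 4.2, 19.6]
gripper_width: 0.271
grip_force: 102.1
```

```bash
python3 - <<'E'
from h import *
from station import camera
import cv2
s=monitor.observe();print(s["ee_pos"],s["wrist_force"],s["ft_torque"])
p=camera("side")[:,:,::-1]
cv2.imwrite("pics/c4.png",cv2.resize(p[240:320,290:396],(795,600),interpolation=cv2.INTER_CUBIC))
E
```

```text
[ 500.34028821 -137.50087369  111.62083024] [-8.6900922   4.15615461 19.61360778] [0.78919163 1.59204623 0.00680605]
```

View pics/c4.png

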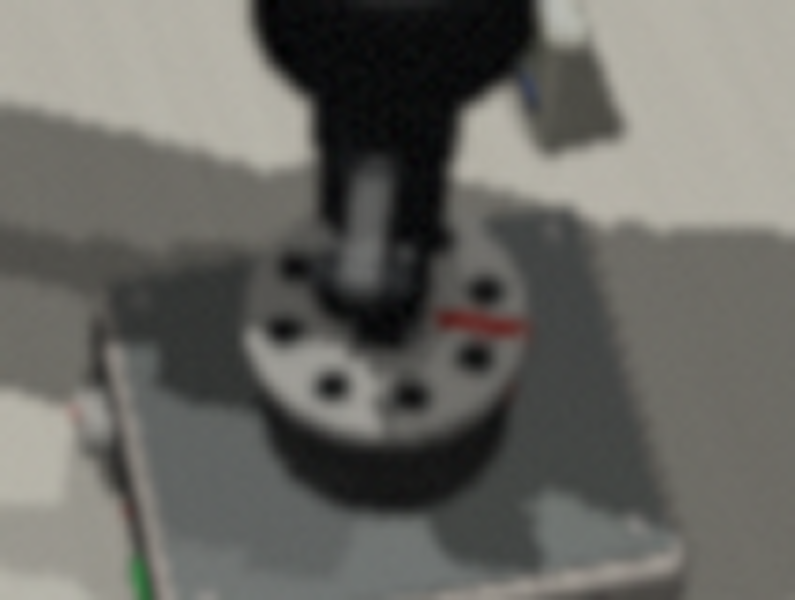

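Holding at z 111.6 while the push rises agrees with home, where I expected 111.5. The disc at (385,330) covers the collar, and its stripe at (440→525,323) lies over the collar stripe. One more small push, easing the side load, will confirm it.

>>> arm_command(gripper=[1, 1, 1, 1, 1, 1], offset=[[0.5, 0, 0.5], [1, 0, 1], [1.2, 0, 1.5], [1.2, 0, 1.5], [1.2, 0, 1.5], [1.2, 0, 1.5]], delta_rot=[[0, 0, 0], [0, 0, 0], [0, 0, 0], [0, 0, 0], [0, 0, 0], [0, 0, 0]])

```text
t: 8.4
ee_pos: [500.3, -137.5, 111.6]
ee_rot: [0.002, 0.225, 0.974, -0.001]
wrist_force: [-9.0, 5.2, 25.7]
gripper_width: 0.266
grip_force: 102.9
```

```bash
python3 -c "
from station import robot
print(robot.finish_job())"
```

```text
the job is handed in; nothing more can be done
None
```

I handed the job in with the rotor home in the hub, key in the keyway, still gripped at about 100 N and pressed down with about 26 N; the hand-in did not report a verdict.

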